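Mix a vial on the touch-start tube mixer

TASK

Mix the small clear vial on the tube mixer. First turn the mixer's speed dial so that its pointer line stands at the long, bold index mark of the scale; then pick up the vial, set it upright in the rubber cup of the sprung touch head and press it down until the head has sunk about half of its 9 mm travel, where the mixer runs. The mixer runs only while it is pressed, so finish still gripping the vial and holding the head half way down; leave the two amber bottles and the petri dish where they stand.

Things in the scene. Friction and masses are not known exactly. Their poses are not given: they have to be found in the camera images.
- vial: Small clear screw-cap vial with a blue cap and a label, the smallest and slimmest of the three capped vessels standing in the right part of the mat: 26 mm across, 62 mm tall, about 20 to 30 g, standing upright. Origin: centre of its underside, z up along its axis. It can be gripped anywhere across its 26 mm (cap and body are equally wide for the fingers).
- vortex: The tube mixer: white housing with a sloping front panel, fixed to the bench, with a black round rubber head on top. Housing 133 mm deep, 114 mm wide, top deck 98 mm above the mat. Origin on the mat at its rear: in its own axes the housing runs from x = -140 to -7 mm and y = -57 to +57 mm; -x is its front, turned roughly to the robot. z up.
- cup_mouth (a point): Centre of the mouth of the rubber cup in the mixer's touch head, 153 mm above the mat while the head is up; it sinks with the head. Axes as the mixer's, z up. The cup is 11.5 mm deep with a flat floor; its opening is about 36 mm wide at the mouth and 30 mm at the floor, its outer rim 46 mm wide; below the rim the head is 60 mm wide.
- touch_head (a joint): How far the sprung touch head is pressed down, m: 0 = up (start), 0.009 = bottomed out. It goes straight down and springs back when let go. It starts to move at about 2.7 N and needs about 1 N more per mm: about 7 N at half travel (0.0045).
- vortex_speed (a joint): Speed dial angle, rad: 0 = pointer straight up the panel; grows counter-clockwise seen from in front (1.57 = pointer to the left as the robot sees it). Range 0 to 4.71. The index mark is at 1.35. It starts at 2.0 to 2.8, so it must be turned clockwise. It turns easily (about 0.01 N m) and stays where it is left; fingers up to 15 degrees off its axis still turn it.
- dial_face (a point): Centre of the outer face of the speed dial on the sloping front panel: a round black knob, 28 mm across, standing 13 mm out of the panel, with one short white pointer line near its rim; thin ticks surround it. z axis = the dial's axis, pointing out of the panel to the robot and up (52 degrees off vertical); x up along the panel, y to the mixer's left. The axes do not turn with the dial.
- index_mark (a point): Middle of the index mark on the panel: the single bold tick, 7 x 2 mm, longer and wider than the others of the scale, 21 mm from the dial's axis, to the left and slightly up.
- small_bottle: Amber glass bottle with a black cap, 40 mm across, 82 mm tall. Bystander. Origin: centre of its underside.
- large_bottle: Amber glass bottle with a black cap, 48 mm across, 98 mm tall. Bystander. Origin: centre of its underside.
- petri: Round flat petri dish, 62 mm across, 15 mm tall, lying on the mat in front of the mixer. Bystander. Origin: centre of its underside.
Mind the look-alikes: they are no part of the job. Leave any pink look-alike of the vial alone.

How it is judged:
By the outcome, as a careful person would: the job done as asked, in the order asked, and still so for the second after the job is handed in, while the arm keeps its last pose, push and grip.
It also fails if it takes over 64 s, if anything falls off the work surface, if the arm or the gripper's body presses on something with over 40 N, if the wrist force passes 120 N, or if a joint passes its speed limit or range.

ROBOT

A 7-joint arm with a two-finger parallel gripper is mounted at the origin on a cart in front of the work surface, level with it; the furniture and walls round the work are solid. World frame = base frame: x ahead of the robot, y to its left, z up, the work surface at z = 0. Lengths are in mm, angles in rad, forces in N, time in s.
With the tool pointing down it reaches from about 400 to 875 mm from the base axis. Payload 19.3 kg.
Tool frame: the origin (TCP) lies at the very end of the fingers, on their centre line; the grasp point (between the pads) lies 19 mm behind it (grip_point_offset is the z of the grasp point in the tool frame, in mm); z points along the fingers, x is the direction in which the jaws open and shut, and the axes are right-handed (so a half turn about z gives the same grasp; the last joint's range is limited). The gripper opens to 85 mm and grips with 20 to 120 N. Pads are 22 mm wide; open, the fingers measure 114 mm over their backs; the gripper's body (76 mm by 85 mm) begins 54 mm behind the grasp point. The pads swing forward as they close: fully open they stand 13 mm farther back than shut.
Start: joints at [1.233, 0.521, -0.036, 1.599, 0.021, 1.021, -0.113], TCP at [165.353, -602.721, 231.291] pointing down, gripper open.
Joint ranges: [-2.91, 2.91], [-0.3, 2.13], [-1.5, 1.42], [0.17, 2.43], [-1.26, 4.41], [0.16, 1.93], [-2.52, 2.52]. Speed limits (rad/s): [1.89, 1.89, 2.39, 2.39, 3.01, 3.01, 3.01].

INTERFACE

Orientations are given as a 3x3 rotation matrix whose columns are the frame's x, y, z axes.
In Python, from workcell import movep, movel, goto_joints, open_gripper, clamp, wait, inverse_kinematics, read_state, camera, PlanningError, finish_job, grip_point_offset gives the robot as it stands. Calls block until the motion is done:
- movep(position, orientation): joint-space move of the TCP to a pose.
- movel(position, frame=None, max_speed=150, guard=None): straight line of the TCP; frame=None keeps the orientation; max_speed is the mean speed in mm/s. With guard (N) it stops when the force on the tool has changed by that much, and returns True; else False.
- goto_joints(angles): joint-space move.
- open_gripper() and clamp(): open the fingers fully, or close them until they stop; the grip force is fixed at half the most.
- wait(seconds).
- inverse_kinematics(position, orientation): joint angles nearest the present ones, or None.
- read_state(): the state.
- camera(name): name is "side" or "top"; returns a dict with "image" (400x640x3 uint8, blue, green, red), "range_z" (400x640 float32, mm along the optical axis (not along the pixel's ray), 0 where there is no reading), "fx", "fy", "cx", "cy" (pixels), "cam_to_world" (4x4, takes a point from camera to world coordinates). Camera axes: x right, y up, looking along -z (the intrinsics and any distortion apply to the point x, -y, -z); pixel columns grow to the right and rows downward; lengths in mm; the calibration is good to about 2 mm. A picture is of the moment at which its call begins.
A pose or a line that the arm cannot do raises PlanningError and nothing moves.
- finish_job(): hands the job in, once; it reports no verdict.
The state is a dict: "time": time; "qpos": joint angles; "qvel": joint speeds; "joint_efforts": joint torques, N m; "eef_pos": TCP position; "tool_rot": TCP orientation; "ft_force": force on the tool from outside, world axes, zero at the start; "torque": the same for the moment, N m; "finger_gap": finger opening in mm.
Only numpy, scipy, OpenCV 4.12 (cv2) and the standard library are available. Lean on these libraries where they do the work, as an engineer would, in place of code of your own. Each camera call takes 0.05 s, during which the arm holds its last target. There are 200 camera calls.

## Working session

There is one attempt and no reset: what is moved stays moved. The work goes in short steps, each a Python script; the robot and the scene stay as the last script left them, time stands still between calls to the robot, and variables do not carry over. Pictures are saved under pics/ and viewed, about 8 in all and at most 12, crops included, and the job is handed in when it is done.

```bash
mkdir -p pics; ls
python3 - <<'E'
from workcell import *
import cv2,numpy as np,pickle
s=read_state();print(s['time'],s['eef_pos'],s['finger_gap'],grip_point_offset)
for n in("side","top"):
    c=camera(n);pickle.dump(c,open(f'{n}0.pkl','wb'));cv2.imwrite(f'pics/{n}0.png',c['image'])
    print(n,c['fx'],c['fy'],c['cx'],c['cy'],[k for k in c]);print(np.round(c['cam_to_world'],3))
a=[cv2.imread(f'pics/{n}0.png') for n in("side","top")]
E
```

```text
pics
0.0 [ 165.28646669 -602.3975437   230.73334107] 85.65787162987984 -18.700000000000003
side 495.99005737082945 495.99005737082945 313.1383557618091 201.65624229238657 ['image', 'range_z', 'fx', 'fy', 'cx', 'cy', 'cam_to_world']
[[ 9.710000e-01  1.120000e-01 -2.130000e-01  3.765390e+02]
 [-2.400000e-01  3.890000e-01 -8.890000e-01 -1.011284e+03]
 [-1.700000e-02  9.140000e-01  4.050000e-01  5.139770e+02]
 [ 0.000000e+00  0.000000e+00  0.000000e+00  1.000000e+00]]
top 386.7282998381358 386.7282998381358 322.4159586306422 196.94040792231957 ['image', 'range_z', 'fx', 'fy', 'cx', 'cy', 'cam_to_world']
[[-0.00000e+00  9.83000e-01 -1.83000e-01  4.36529e+02]
 [-1.00000e+00  4.00000e-03  2.30000e-02 -1.02319e+02]
 [ 2.30000e-02  1.83000e-01  9.83000e-01  9.36905e+02]
 [ 0.00000e+00  0.00000e+00  0.00000e+00  1.00000e+00]]
```

View pics/side0.png

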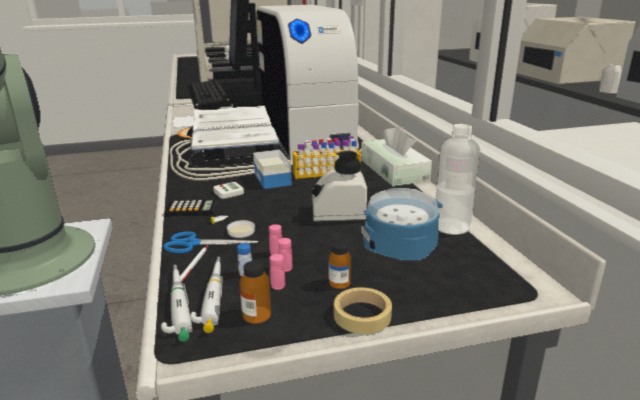

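View pics/top0.png

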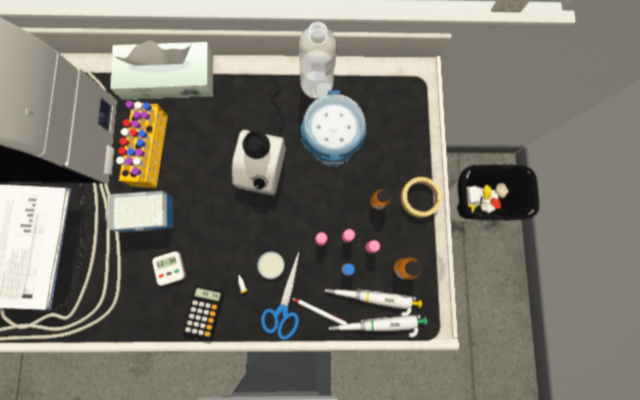

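Candidates for the vial: blue cap at top (348,270) / side (245,258); pink look-alikes at top (321,239), (349,236), (373,247); amber bottles at top (381,199), (407,268). The blue-capped one fits the description. Mixer head is at top (257,145), dial at about (259,183). Next, close crops and measurements.

```bash
cat > h.py <<'E'
import numpy as np,cv2,pickle
def ray(c,u,v):
    T=c['cam_to_world'];d=np.stack([(np.asarray(u,float)-c['cx'])/c['fx'],-(np.asarray(v,float)-c['cy'])/c['fy'],-np.ones_like(np.asarray(u,float))],-1)
    return T[:3,3],d@T[:3,:3].T
def onz(c,u,v,z):
    o,d=ray(c,u,v);return o+d*((z-o[2])/d[...,2])[...,None]
def pts(c,u,v):
    o,d=ray(c,u,v);return o+d*c['range_z'][np.asarray(v,int),np.asarray(u,int)][...,None]
def proj(c,p):
    T=c['cam_to_world'];q=(np.asarray(p,float)-T[:3,3])@T[:3,:3];return np.stack([c['cx']+c['fx']*q[...,0]/-q[...,2],c['cy']+c['fy']*q[...,1]/q[...,2]],-1)
def blob(mask,box):
    u0,u1,v0,v1=box;m=np.zeros_like(mask);m[v0:v1,u0:u1]=mask[v0:v1,u0:u1]
    n,l,st,ce=cv2.connectedComponentsWithStats(m.astype(np.uint8));i=1+np.argmax(st[1:,4]);v,u=np.nonzero(l==i);return u,v
E
python3 - <<'E'
from h import *
t=pickle.load(open('top0.pkl','rb'));s=pickle.load(open('side0.pkl','rb'))
def crop(c,u,v,w,h,k):return cv2.resize(c['image'][v:v+h,u:u+w],None,fx=k,fy=k,interpolation=cv2.INTER_CUBIC)
a=np.hstack([crop(t,225,125,66,75,6),crop(s,225,225,66,75,6)])
cv2.imwrite('pics/c1.png',a)
hs=cv2.cvtColor(t['image'],cv2.COLOR_BGR2HSV);blue=(hs[...,0]>95)&(hs[...,0]<125)&(hs[...,1]>120)
u,v=blob(blue,(335,365,258,285));print('cap px',u.min(),u.max(),v.min(),v.max())
print('cap depth med',np.median(pts(t,u,v),0)); print('cap',onz(t,u.mean(),v.mean(),62))
hs2=cv2.cvtColor(s['image'],cv2.COLOR_BGR2HSV);b2=(hs2[...,0]>95)&(hs2[...,0]<125)&(hs2[...,1]>120)
u,v=blob(b2,(230,262,235,262));print(u.min(),u.max(),v.min(),v.max(),'side',onz(s,u.mean(),v.min()+2.,62),np.median(pts(s,u,v),0))
# head: dark in top box
dark=t['image'].max(2)<60
u,v=blob(dark,(238,276,128,163));print('head px',u.min(),u.max(),v.min(),v.max());P=pts(t,u,v);k=P[:,2]>110;print(np.percentile(P[:,2],[5,25,50,75,95,100]))
k=P[:,2]>148;print('rim',k.sum(),P[k].mean(0),P[k].min(0),P[k].max(0),onz(t,u[k].mean(),v[k].mean(),153))
# housing deck
V,U=np.mgrid[125:205,225:295];P=pts(t,U.ravel(),V.ravel());k=(abs(P[:,2]-98)<6)&(t['image'][V.ravel(),U.ravel()].min(1)>120);D=P[k];print('deck',k.sum(),D[:,2].mean(),cv2.minAreaRect(D[:,:2].astype(np.float32)))
k=(P[:,2]>25);print('all',cv2.minAreaRect(P[k][:,:2].astype(np.float32)))
k=(P[:,2]>30)&(P[:,2]<92)&(t['image'][V.ravel(),U.ravel()].min(1)>100);Q=P[k]
for _ in range(5):
    m=Q.mean(0);n=np.linalg.svd(Q-m)[2][2];n*=np.sign(n[2]);Q=Q[abs((Q-m)@n)<4]
print('panel',len(Q),m,n,np.degrees(np.arccos(n[2])),np.degrees(np.arctan2(n[1],n[0])))
E
```

```text
cap px 344 354 263 275
cap depth med [ 436.28357577 -181.9026122    62.27127658]
cap [ 436.03800048 -182.40105111   62.        ]
237 250 244 254 side [ 438.60992385 -181.96203937   62.        ] [ 437.57286465 -189.70575798   61.86886604]
head px 238 275 128 157
[-3.75438259e-01  1.31795771e+02  1.40069593e+02  1.44685446e+02
  1.54116942e+02  9.36905292e+02]
rim 150 [703.6341461   22.3005209  158.07656569] [ 436.52943913 -102.31911608  148.28847931] [727.23108542  44.76501375 936.90529239] [705.23054038  23.22216739 153.        ]
deck 907 97.50599905250023 ((696.4202270507812, 25.223896026611328), (100.03524780273438, 86.83792114257812), 77.03829956054688)
all ((587.3226318359375, 4.98785400390625), (343.1108093261719, 138.883056640625), 13.399369239807129)
panel 155 [644.31562546  37.60038114  69.35712663] [-0.37205829 -0.08759664  0.9240668 ] 22.47194481156295 -166.75167167885527
```

View pics/c1.png

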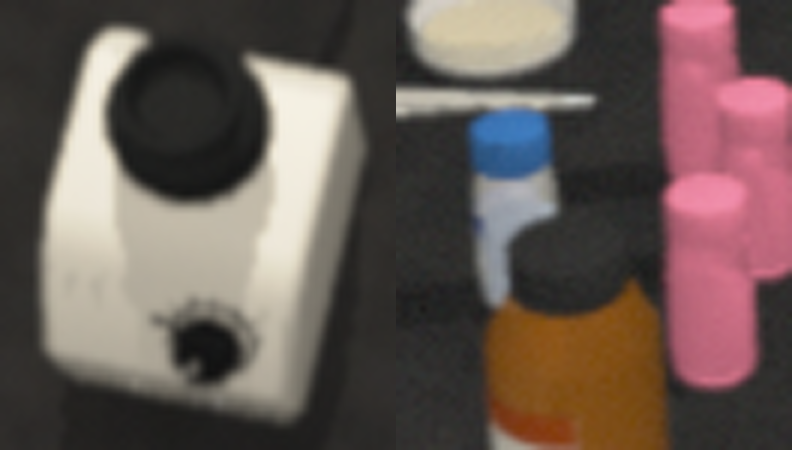

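The left crop shows the dial at about px (259,183), its pointer at the lower left (~(256.5,187)) and the bold index at about (252,178.5), upper left. The right crop confirms the blue-cap clear vial; the other capped ones are pink or amber. Now the dial pose and pointer angle.

```bash
cat > dial.py <<'E'
from h import *
TH=52*np.pi/180
def Rd(yaw):
    c,s=np.cos(yaw),np.sin(yaw);Rm=np.array([[c,-s,0],[s,c,0],[0,0,1]])
    # x up panel, y mixer left (+y), z out
    z=Rm@[-np.sin(TH),0,np.cos(TH)];x=Rm@[np.cos(TH),0,np.sin(TH)];return np.stack([x,np.cross(z,x),z],1)
def rect(c,C,R,k=8,half=32):
    "ortho view of the panel plane through C; up panel = up, scale k px/mm"
    g=(np.arange(2*half*k)+.5)/k-half
    X,Y=np.meshgrid(g,-g) # right=X(-y left..), up=Y
    # seen from in front: up=x, left = ? right = up x out... 
    r=np.cross(R[:,0],R[:,2]) # viewer looks along -z, up x: right = up x z
    P=C+X[...,None]*r+Y[...,None]*R[:,0];m=proj(c,P).astype(np.float32)
    return cv2.remap(c['image'],m[...,0],m[...,1],cv2.INTER_CUBIC)
E
python3 - <<'E'
from dial import *
from workcell import *
cs=[camera('top') for _ in range(6)];t=cs[0];t['image']=np.mean([c['image'].astype(np.float32) for c in cs],0)
r=np.array([c['range_z'] for c in cs]);r[r==0]=np.nan;t['range_z']=np.nan_to_num(np.nanmedian(r,0));pickle.dump(t,open('topavg.pkl','wb'))
V,U=np.mgrid[125:205,225:295];U=U.ravel();V=V.ravel();P=pts(t,U,V);ok=(t['range_z'][V,U]>0);U,V,P=U[ok],V[ok],P[ok];I=t['image'][V,U]
k=(P[:,2]>30)&(P[:,2]<102)&(I.min(1)>90);Q=P[k]
def w(a):
    y=-np.sin(a)*Q[:,0]+np.cos(a)*Q[:,1];p=np.percentile(y,[1,99]);return p[1]-p[0]
A=np.radians(np.arange(-25,0,.5));W=[w(a) for a in A];a=A[np.argmin(W)];print('yaw',np.degrees(a),min(W))
k2=(Q[:,2]>92);hull=cv2.minAreaRect(Q[k2][:,:2].astype(np.float32));print('deckrect',hull)
x=Q@[np.cos(a),np.sin(a),0];y=Q@[-np.sin(a),np.cos(a),0]
print('y pct',np.percentile(y,[1,50,99]),'mid->',np.percentile(y,[1,99]).mean(),'head y',-np.sin(a)*705.2+np.cos(a)*23.2)
for lo in range(int(x.min()),int(x.max()),6):
    s=(x>=lo)&(x<lo+6);print(lo,s.sum(),np.round(np.median(Q[s,2]),1),end=' | ')
print()
d=(I.max(1)<75)&(P[:,2]>30)&(P[:,2]<95)&(abs(U-259)<9)&(abs(V-183)<9)
print('dial px',U[d].mean(),V[d].mean(),d.sum(),'depth pts',np.median(P[d],0),P[d].mean(0))
E
```

```text
yaw -13.0 98.77849097805051
deckrect ((697.596923828125, 25.189754486083984), (99.35475158691406, 82.40716552734375), 77.79194641113281)
y pct [130.98725205 170.03224504 229.76574303] mid-> 180.37649753826167 head y 181.24086902631106
597 130 50.6 | 603 101 58.9 | 609 100 66.9 | 615 125 74.7 | 621 148 82.1 | 627 146 88.6 | 633 137 92.4 | 639 142 95.7 | 645 134 98.4 | 651 120 98.7 | 657 88 98.5 | 663 70 98.7 | 669 61 98.4 | 675 51 98.3 | 681 49 98.5 | 687 52 98.3 | 693 49 97.8 | 699 55 98.3 | 705 60 98.0 | 711 45 92.3 | 717 28 88.2 | 
dial px 258.90425531914894 182.81914893617022 94 depth pts [627.60401915  21.33566249  79.80360348] [628.07827244  21.54290073  79.18137136]
```

Run:
```python
from dial import *
t=pickle.load(open('topavg.pkl','rb'));R=Rd(np.radians(-13));n=R[:,2]
a=np.radians(-13);p0=np.array([np.cos(a)*612-np.sin(a)*180,np.sin(a)*612+np.cos(a)*180,66.9])
o,d=ray(t,258.9,182.8);f=p0+13*n;C=o+d*((f-o)@n)/(d@n);print('face guess',C)
F=rect(t,C,R);B=rect(t,C-13*n,R)
g=F.mean(2);m=(g<95)
mm=m[100:412,100:412];v,u=np.nonzero(mm);print('dark bbox mm (right,up)',(u.min()+100)/8-32,(u.max()+100)/8-32,32-(v.min()+100)/8,32-(v.max()+100)/8)
for im in(F,B):
    for r,c in((14,(0,255,0)),(21,(0,0,255))):cv2.circle(im,(256,256),int(r*8),c,1)
    q=1.35;cv2.line(im,(256,256),(int(256-8*25*np.sin(q)),int(256-8*25*np.cos(q))),(255,0,0),1)
cv2.imwrite('pics/d1.png',cv2.resize(np.hstack([F,B]),(800,400)))
np.savez('dial.npz',C=C,R=R)
```

```text
face guess [627.65658672  21.24233912  81.34867139]
dark bbox mm (right,up) -14.625 15.25 16.75 -19.375[ WARN:0@0.189] global loadsave.cpp:1063 imwrite_ Unsupported depth image for selected encoder is fallbacked to CV_8U.
```

View pics/d1.png

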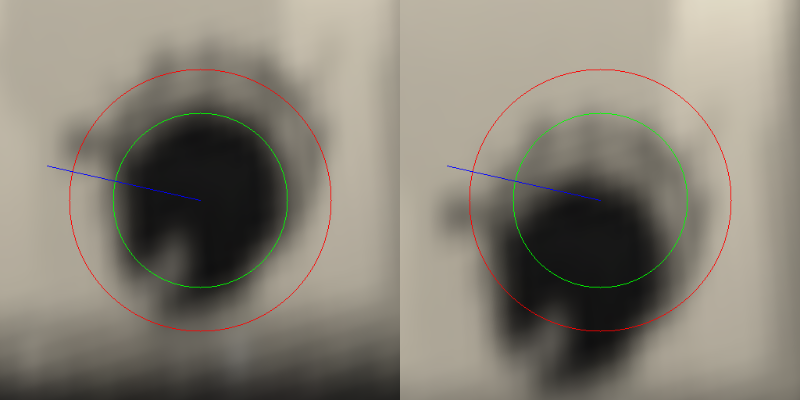

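Run:
```python
from dial import *
t=pickle.load(open('topavg.pkl','rb'));z=np.load('dial.npz');C,R=z['C'],z['R'];n=R[:,2]
V,U=np.mgrid[168:200,243:277];U=U.ravel();V=V.ravel();P=pts(t,U,V);L=(P-C+13*n)@R;g=t['image'][V,U].mean(1)
print('local: left(y), up(x), height')
w=(g>140)&(abs(L[:,2])<5);A=np.c_[L[w][:,:2],np.ones(w.sum())];co=np.linalg.lstsq(A,L[w,2],rcond=None)[0];print('panel plane resid: ',co,w.sum())
h=L[:,2]
for lo,hi in((4,8),(8,11),(11,18)):
    s=(h>lo)&(h<hi)&(g<130);print(lo,s.sum(),'up',np.round(np.percentile(L[s,0],[2,50,98]),1),L[s,0].mean(),'left',np.round(np.percentile(L[s,1],[2,50,98]),1),L[s,1].mean(),'px',U[s].mean(),V[s].mean())
print(np.round(t['image'].mean(2)[172:196,246:272]).astype(int))
print(np.round(h.reshape(32,34)[6:26,6:28]).astype(int))
```

```text
local: left(y), up(x), height
panel plane resid:  [-0.03075679  0.02266425 -0.85638551] 447
4 18 up [-1.5  5.   7.8] 4.1505186310695645 left [-10.3  -0.2  12.6] 0.08721884597771051 px 259.8333333333333 179.5
8 14 up [-6.2  3.5  6.9] 2.686950640952292 left [-11.1  -3.7  11.5] -1.9857729010228908 px 260.2142857142857 181.21428571428572
11 72 up [-15.2  -5.    6.2] -4.864931335559372 left [-9.7  1.7 11.2] 1.2076626067371212 px 258.25 184.36111111111111
[[169 168 168 168 169 169 169 169 169 169 169 170 170 171 171 171 171 172
  173 177 188 199 202 203 204 205]
 [169 168 168 168 168 169 169 169 169 167 165 164 168 168 168 169 170 170
  172 177 189 195 197 198 199 200]
 [171 167 167 167 168 168 167 166 167 162 149 145 156 158 154 161 166 168
  170 176 186 191 192 193 194 195]
 [174 169 167 166 166 167 164 158 159 151 127 118 133 133 126 139 150 159
  164 173 184 188 187 188 190 190]
 [178 173 167 164 160 159 158 149 136 125 112 114 126 124 116 124 128 132
  139 163 181 184 180 181 186 187]
 [178 175 168 158 137 132 138 131 109 104 100 104 108 107 105 119 124 115
  111 142 170 176 173 176 1
[... 3131 characters left out ...]
3  13  14  13  12   1   0   0
    0  -1  -1   0]
 [ -6  -4  -2  -1   0   1  13  14  14  13  14  13  14  13  12  -1   0   0
    0  -1   0  -1]
 [-10  -9 -11  -8  -7  -5  -4  -2  13  14  13  14  13  12   0   0   0   0
   -1  -2   0   0]
 [-22 -17 -15 -12 -11 -10 -12 -11  -9  -7  -5  -3  -1  -1  -1   0  -1   0
    0   0   0   0]
 [-32 -30 -32 -26 -26 -23 -18 -17 -18 -15 -13 -12  -9  -8  -6  -5  -4  -1
   -1   1   0  -1]
 [-29 -28 -29 -30 -31 -31 -30 -31 -26 -24 -18 -18 -18 -16 -14 -14 -12 -10
   -8  -7  -4  -2]
 [-26 -27 -27 -28 -28 -29 -29 -30 -30 -30 -30 -31 -32 -26 -24 -18 -18 -18
  -17 -14 -13 -11]
 [-24 -25 -25 -25 -26 -26 -28 -27 -27 -28 -28 -29 -29 -30 -30 -32 -31 -27
  -25 -23 -18 -19]]
```

Run:
```python
from dial import *
t=pickle.load(open('topavg.pkl','rb'));z=np.load('dial.npz');C,R=z['C'],z['R'];n=R[:,2];C=C-.5*n
def plane(u,v,h):
    o,d=ray(t,u,v);p0=C+(h-13)*n;P=o+d*((p0-o)@n/(d@n))[...,None] if np.ndim(u) else o+d*((p0-o)@n)/(d@n)
    return (P-p0)@R
V,U=np.mgrid[172:196,246:272];U=U.ravel();V=V.ravel();P=pts(t,U,V);h=(P-C+13*n)@n;g=t['image'][V,U].mean(1)
s=(h>11.8);q=plane(U[s]*1.,V[s]*1.,13);(cx,cy),r=cv2.minEnclosingCircle(q[:,:2].astype(np.float32))
print('face centroid up,left',q[:,:2].mean(0),s.sum(),'mincircle',cx,cy,r,'px',U[s].mean(),V[s].mean())
w=(U>=255)&(U<=258)&(V>=184)&(V<=187);W=np.clip(g-22,0,None)*w
for vm in(185,186,187):
    ww=W*(V<=vm);p=plane((U*ww).sum()/ww.sum(),(V*ww).sum()/ww.sum(),13);d=p[:2]-q[:,:2].mean(0);print('pointer',p[:2],'r',np.hypot(*d),'ang',np.arctan2(d[1],d[0]))
w=(U>=249)&(U<=252)&(V>=176)&(V<=180);W=np.clip(160-g,0,None)*w;iu,iv=(U*W).sum()/W.sum(),(V*W).sum()/W.sum();p=plane(iu,iv,0);print('index px',iu,iv,'local',p[:2],'-> axis',p[:2]-21*np.array([np.cos(1.35),np.sin(1.35)]))
c=C+R[:,:2]@q[:,:2].mean(0);np.savez('dial2.npz',C=c,R=R);print('face C',c)
# reach check
from workcell import *
for roll in np.radians([-60,-40,-20,0,20,40,60]):
  for flip in(0,np.pi):
    a=np.pi/2+roll+flip # jaw dir angle from up(x) toward left(y)
    x=R[:,0]*np.cos(a)+R[:,1]*np.sin(a);T=np.stack([x,np.cross(-n,x),-n],1)
    q1=inverse_kinematics(c-10*n,T);q2=inverse_kinematics(c+60*n,T);print(round(np.degrees(roll)),flip>0,None if q1 is None else np.round(q1,2),q2 is not None)
```

```text
face centroid up,left [-5.52343051  1.39513536] 72 mincircle -5.325534820556641 1.4332499504089355 12.512146949768066 px 258.25 184.36111111111111
pointer [-8.01211395  5.31290732] r 4.641387980794471 ang 2.1367177291765667
pointer [-10.16837777   5.60734072] r 6.27042335288025 ang 2.405013571691476
pointer [-11.93935105   5.86449355] r 7.819155896930341 ang 2.5331492826765407
index px 251.16786172849322 178.17176793183026 local [-3.47605836 22.04219429] -> axis [-8.07519878  1.55200378]
face C [625.04092377  23.27804564  76.68831801]
-60 False [ 0.45  1.1  -1.08  2.29  2.34  1.4  -1.77] False
-60 True [ 0.45  1.1  -1.08  2.29  2.34  1.4   1.37] False
-40 False [ 0.45  1.1  -1.08  2.29  2.34  1.4  -1.42] False
-40 True [ 0.45  1.1  -1.08  2.29  2.34  1.4   1.72] False
-20 False [ 0.45  1.1  -1.08  2.29  2.34  1.4  -1.07] False
-20 True [ 0.45  1.1  -1.08  2.29  2.34  1.4   2.07] False
0 False [ 0.45  1.1  -1.08  2.29  2.34  1.4  -0.72] False
0 True [ 0.16  0.87 -0.66  2.31  2.37  1.15  2.08] False
20 False [-0.16  0.79 -0.25  2.32  2.46  0.97 -1.01] True
20 True [ 0.    0.82 -0.45  2.31  2.41  1.05  2.28] False
40 False [ 0.45  1.1  -1.08  2.29  2.34  1.4  -0.02] False
40 True [-0.33  0.79 -0.04  2.33  2.53  0.9   2.31] False
60 False [ 0.45  1.1  -1.08  2.29  2.34  1.4   0.32] False
60 True [-0.49  0.81  0.17  2.34  2.63  0.84  2.48] False
```

```bash
cat > plan.py <<'E'
from dial import *
from workcell import *
z=np.load('dial2.npz');R=z['R'];n=R[:,2];c=z['C']-.6*R[:,0]
def tool(roll,tilt=0):
    t=np.radians(tilt);zt=-(n*np.cos(t)+R[:,0]*np.sin(t));a=np.pi/2+np.radians(roll)
    x=R[:,0]*np.cos(a)+R[:,1]*np.sin(a);x-=zt*(x@zt);x/=np.linalg.norm(x);return np.stack([x,np.cross(zt,x),zt],1)
E
python3 - <<'E'
from plan import *
for tilt in(0,5,8,12):
  for roll in(20,35):
    T=tool(roll,tilt);zt=-T[:,2]
    for nm,p in(('up',c+40*zt+[0,0,150]),('so',c+40*zt),('gr',c-10*zt)):
        q=inverse_kinematics(p,T);print(tilt,roll,nm,None if q is None else np.round(q,2))
q=inverse_kinematics([436,-182,130],np.diag([1,-1,-1.]));print(q)
E
```

```text
0 20 up [ 0.41  0.45 -1.01  2.33  1.93  0.92 -0.37]
0 20 so [ 0.01  0.75 -0.54  2.4   2.32  1.09 -0.86]
0 20 gr [-0.16  0.79 -0.25  2.32  2.46  0.98 -1.01]
0 35 up [ 0.58  0.58 -1.27  2.33  1.91  1.08 -0.01]
0 35 so [ 0.4   0.98 -1.07  2.39  2.25  1.4  -0.22]
0 35 gr [ 0.45  1.1  -1.08  2.29  2.34  1.4  -0.11]
5 20 up [ 0.34  0.37 -0.87  2.27  1.78  0.73 -0.24]
5 20 so [-0.21  0.64 -0.22  2.37  2.35  0.8  -0.96]
5 20 gr [-0.15  0.74 -0.23  2.29  2.42  0.81 -0.95]
5 35 up [ 0.61  0.54 -1.27  2.26  1.77  0.97  0.13]
5 35 so [ 0.54  1.07 -1.28  2.34  2.15  1.42  0.01]
5 35 gr [ 0.47  1.03 -1.07  2.26  2.23  1.27 -0.07]
8 20 up [ 0.31  0.34 -0.8   2.23  1.66  0.65 -0.12]
8 20 so [-0.22  0.61 -0.18  2.34  2.32  0.68 -0.92]
8 20 gr [-0.03  0.73 -0.37  2.26  2.31  0.78 -0.78]
8 35 up [ 0.36  0.35 -0.86  2.23  1.66  0.67  0.15]
8 35 so [ 0.56  1.03 -1.28  2.31  2.08  1.33  0.04]
8 35 gr [ 0.47  1.   -1.07  2.24  2.16  1.19 -0.03]
12 20 up [ 0.25  0.31 -0.7   2.18  1.46  0.57  0.08]
12 20 so [-0.33  0.58 -0.01  2.3   2.32  0.5  -0.93]
12 20 gr [-0.06  0.69 -0.3   2.22  2.25  0.64 -0.73]
12 35 up [-0.13  0.26 -0.24  2.2   1.41  0.42  0.34]
12 35 so [ 0.57  0.98 -1.28  2.26  1.98  1.24  0.11]
12 35 gr [ 0.49  0.97 -1.07  2.2   2.07  1.1   0.04]
[ 0.65035397  0.47148372 -0.48854367  2.06515478  0.34460414  0.68288526
 -0.06345253]
```

Run:
```python
from plan import *
T=tool(35,4);zt=-T[:,2]
movep(c+45*zt+[0,0,140],T)
movel(c+45*zt,max_speed=120)
s=read_state();print(s['time'],s['ft_force'],np.round(s['qpos'],2))
g=movel(c-10*zt,max_speed=60,guard=8)
s=read_state();print(g,s['time'],s['ft_force'],(s['eef_pos']-c)@R,np.round(s['qpos'],2))
if not g:
    clamp();s=read_state();print(s['time'],s['ft_force'],s['finger_gap'],(s['eef_pos']-c)@R)
```

```text
4.4 [ 0.23377786  0.04285309 -0.98213706] [ 0.42  0.91 -1.08  2.36  2.16  1.27 -0.17]
False 5.4667 [ 0.75730106 -0.4005623  -0.57045448] [-0.63343949  0.10669249 -9.73733463] [ 0.42  1.   -1.01  2.27  2.26  1.24 -0.13]
6.0667 [-7.50491818 -1.62002048 10.67622805] 24.85286215698417 [-0.32198051 -0.39255837 -9.64532089]
```

Run:
```python
from plan import *
q=np.array(read_state()['qpos']);q[6]-=1.1;goto_joints(q)
s=read_state();print(s['time'],s['ft_force'],s['torque'],s['finger_gap'],np.round(s['qpos'][6],3),(s['eef_pos']-c)@R)
open_gripper();zt=-s['tool_rot'][:,2];p=s['eef_pos']
movel(p+45*zt,max_speed=100);movel(p+45*zt+[0,0,110],max_speed=200)
movep([430,-150,300],np.diag([1,-1,-1.]))
cs=[camera('top') for _ in range(6)];t=cs[0];t['image']=np.mean([x['image'].astype(np.float32) for x in cs],0);pickle.dump(t,open('top2.pkl','wb'))
print(read_state()['time'])
print(np.round(t['image'].mean(2)[172:194,246:272]).astype(int))
cv2.imwrite('pics/d2.png',cv2.resize(t['image'][165:200,240:282],None,fx=16,fy=16,interpolation=cv2.INTER_NEAREST).astype(np.uint8))
```

```text
7.1333 [-0.78318319 -2.78214053  7.26132181] [ 0.06721959 -0.88281486  0.37259816] 25.0262060240871 -1.231 [ 0.88965294 -0.2138476  -9.58313873]
10.75
[[170 169 169 169 170 170 170 170 170 170 170 170 171 171 172 172 172 173
  174 177 188 199 203 204 205 206]
 [170 168 169 169 169 169 169 170 169 168 166 165 169 170 168 170 171 171
  172 178 190 196 198 199 200 201]
 [171 168 168 168 169 169 168 167 167 163 150 145 157 158 154 162 167 169
  171 176 187 192 193 194 195 196]
 [175 170 168 167 167 167 165 159 159 151 128 116 127 129 126 140 151 160
  164 174 185 189 188 189 191 191]
 [178 174 168 165 161 160 159 150 136 122 107 101 100 106 109 119 124 131
  140 164 182 185 181 182 187 188]
 [179 176 169 159 138 132 139 131 103  86  81  81  75  83  90  98 107 110
  111 142 171 177 174 177 184 185]
 [178 176 168 156 128 108 109  98  73  58  47  44  41  45  52  66  87 101
  103 117 144 159 169 178 183 181]
 [177 175 168 161 147 133 119  84  52  36  26  22  23  22  24  33  54  79
  101 112 122 149 168 179 183 178]
 [175 173 168 165 162 156 138  90  43  24  22  24  26  25  23  22  28  51
   
[... 749 characters left out ...]
45  65  93
  121 141 158 168 171 171 170 163]
 [115 127 124 122 122 125 128 132 125 108  84  72  58  57  72  84 106 132
  151 158 164 168 169 169 167 160]
 [ 92 108 106 107 106 110 112 115 114 108 102  99  92  94 104 113 128 145
  155 158 161 165 166 167 165 157]
 [ 58  69  73  80  81  88  94  97  98  98  98 102 104 108 116 122 126 133
  140 144 147 153 157 160 159 151]
 [ 36  39  42  47  51  58  66  68  72  75  79  89  91  96 106 117 113 113
  118 122 126 133 137 141 142 139]
 [ 32  32  31  32  33  35  40  40  43  48  54  64  65  69  82  98  94  95
   98 100 104 110 116 118 121 123]
 [ 32  31  31  30  30  30  30  30  30  32  35  39  40  43  53  64  66  70
   73  76  85  91  97  98 100 106]]
```

View pics/d2.png

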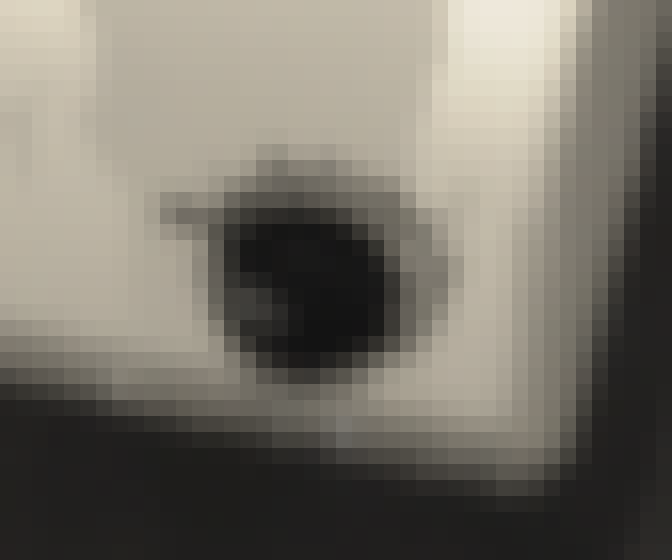

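```bash
cat > ptr.py <<'E'
from dial import *
z=np.load('dial2.npz');C,R=z['C'],z['R'];n=R[:,2]
def loc(c,u,v,h=0):
    o,d=ray(c,u,v);p0=C+h*n;P=o+d*((p0-o)@n)/(d@n);return ((P-p0)@R)[:2]
def cen(D,box):
    u0,u1,v0,v1=box;V,U=np.mgrid[v0:v1+1,u0:u1+1];w=np.clip(D[v0:v1+1,u0:u1+1]-3,0,None);return (U*w).sum()/w.sum(),(V*w).sum()/w.sum()
E
python3 - <<'E'
from ptr import *
a=pickle.load(open('topavg.pkl','rb'));b=pickle.load(open('top2.pkl','rb'));D=a['image'].mean(2)-b['image'].mean(2)
u1=cen(D,(255,259,184,188));u2=cen(-D,(254,258,181,184));p1,p2=loc(a,*u1),loc(a,*u2)
print(u1,u2,p1,p2,[np.hypot(*p) for p in(p1,p2)],[np.arctan2(p[1],p[0]) for p in(p1,p2)])
th=-1.1;Rt=np.array([[np.cos(th),-np.sin(th)],[np.sin(th),np.cos(th)]]);c=np.linalg.solve(np.eye(2)-Rt,p2-Rt@p1);print('centre from rotation',c,[np.hypot(*(p-c)) for p in(p1,p2)],[np.arctan2(*(p-c)[::-1]) for p in(p1,p2)])
# index
g=a['image'].mean(2);iu=cen(160-g,(249,252,176,180));print('index rel face centre',loc(a,*iu,-13),'expected',21*np.cos(1.35),21*np.sin(1.35))
E
```

```text
(np.float64(256.5939157099646), np.float64(186.0940201982427)) (np.float64(255.34998400685424), np.float64(183.29266728997575)) [-6.26544633  3.58306777] [1.2104631  6.82443955] [np.float64(7.217630663622909), np.float64(6.930959246341567)] [np.float64(2.62210818292123), np.float64(1.3952502720822735)]
centre from rotation [ 0.1159142  -0.89300532] [np.float64(7.794677198921852), np.float64(7.794677198921853)] [np.float64(2.529908087797631), np.float64(1.429908087797631)]
index rel face centre [ 2.05765404 20.54439119] expected 4.599140428953872 20.490190514359842
```

Run:
```python
from ptr import *
from scipy.optimize import least_squares
a=pickle.load(open('topavg.pkl','rb'));b=pickle.load(open('top2.pkl','rb'))
for c,skip,nm in((a,2.55,'1'),(b,1.4,'2')):
    E=[]
    for ang in np.radians(np.arange(80,260,10)):
        if abs(ang-skip)<.5:continue
        rr=np.arange(4,17,.1);P=C+np.outer(rr*np.cos(ang),R[:,0])+np.outer(rr*np.sin(ang),R[:,1]);m=proj(c,P).astype(np.float32)
        g=cv2.remap(c['image'].mean(2).astype(np.float32),m[:,:1],m[:,1:],cv2.INTER_LINEAR).ravel()
        gr=np.gradient(g);i=np.argmax(gr[60:])+60;E.append((np.degrees(ang),rr[i],g[i]))
    E=np.array(E);print(np.round(E,1).tolist())
    X=E[:,1:2]*np.c_[np.cos(np.radians(E[:,0])),np.sin(np.radians(E[:,0]))]
    for r in(12.5,13,14):
        s=least_squares(lambda q:np.hypot(*(X-q).T)-r,[0,0],loss='soft_l1',f_scale=.5);print(nm,r,s.x,s.cost)
    s=least_squares(lambda q:np.hypot(*(X-q[:2]).T)-q[2],[0,0,13],loss='soft_l1',f_scale=.5);print(nm,s.x,s.cost)
```

```text
[[80.0, 10.4, 53.7], [90.0, 10.1, 52.9], [100.0, 10.2, 55.6], [110.0, 11.0, 72.6], [180.0, 11.9, 58.0], [190.0, 12.3, 65.1], [200.0, 12.8, 81.0], [210.0, 13.5, 95.6], [220.0, 11.5, 68.3], [230.0, 12.5, 96.8], [240.0, 13.1, 113.4], [250.0, 12.0, 82.9]]
1 12.5 [ 0.63591409 -1.61104022] 2.308434797319099
1 13 [ 1.26289703 -1.89952347] 3.0782373562160887
1 14 [ 2.53071761 -2.50443313] 4.537427193030939
1 [-1.06769906 -0.85666842 11.20645401] 1.0645236977963721
[[110.0, 11.6, 92.9], [120.0, 11.5, 86.8], [130.0, 12.2, 93.3], [140.0, 11.7, 81.1], [150.0, 11.1, 66.3], [160.0, 11.4, 65.3], [170.0, 11.5, 67.0], [180.0, 11.9, 67.4], [190.0, 12.3, 77.6], [200.0, 10.6, 66.8], [210.0, 10.4, 70.5], [220.0, 11.4, 86.8], [230.0, 12.2, 102.3], [240.0, 11.0, 75.3], [250.0, 12.0, 84.7]]
2 12.5 [1.23232863 0.07421035] 1.656084154783147
2 13 [1.85070739 0.1343029 ] 1.868325150557158
2 14 [3.05442447 0.24348935] 2.409709670448793
2 [ 0.39376453  0.06462382 11.82629082] 1.527753536916648
```

The pointer now lies at ~(255.4,183.3), giving 1.35–1.43 rad by several centre estimates, which is at the index. Next: the cup centre from both views, and a check that the vial pick is reachable.

Run:
```python
from h import *
from workcell import *
t=pickle.load(open('topavg.pkl','rb'));s=pickle.load(open('side0.pkl','rb'))
for c,box,nm in((t,(225,295,120,175),'top'),(s,(320,375,140,190),'side')):
    u0,u1,v0,v1=box;V,U=np.mgrid[v0:v1,u0:u1];U=U.ravel();V=V.ravel();P=pts(c,U,V);k=(P[:,2]>149.5)&(P[:,2]<157)&(np.hypot(P[:,0]-705,P[:,1]-23)<40)
    Q=onz(c,U[k]*1.,V[k]*1.,153);print(nm,k.sum(),'z',np.median(P[k,2]),'mean',Q.mean(0),'circ',cv2.minEnclosingCircle(Q[:,:2].astype(np.float32)),'depthcirc',cv2.minEnclosingCircle(P[k][:,:2].astype(np.float32)))
    k=(P[:,2]>100)&(P[:,2]<146)&(np.hypot(P[:,0]-705,P[:,1]-23)<17);print(' floor',k.sum(),P[k].mean(0) if k.any() else '', np.median(P[k,2]) if k.any() else '')
    k=(P[:,2]>112)&(P[:,2]<147)&(np.hypot(P[:,0]-705,P[:,1]-23)>17)&(np.hypot(P[:,0]-705,P[:,1]-23)<45);print(' lower',k.sum(),cv2.minEnclosingCircle(P[k][:,:2].astype(np.float32)))
for a in(0,45,90,135):
    a=np.radians(a);T=np.array([[np.cos(a),np.sin(a),0],[np.sin(a),-np.cos(a),0],[0,0,-1]])
    for p in([437,-182.3,130],[437,-182.3,31],[705,23,250],[705,23,168]):
        q=inverse_kinematics(p,T);print(round(np.degrees(a)),p,None if q is None else np.round(q,2))
```

```text
top 152 z 153.30138495775515 mean [705.97763073  24.23163478 153.        ] circ ((704.6792602539062, 23.75106430053711), 22.20688247680664) depthcirc ((704.79736328125, 23.96906852722168), 22.092084884643555)
 floor 158 [706.14880813  24.58822327 142.47182922] 142.38132682961293
 lower 305 ((704.0471801757812, 23.667055130004883), 30.033470153808594)
side 109 z 153.5445397962905 mean [707.07770377  20.78689064 153.        ] circ ((708.359619140625, 21.291051864624023), 29.591064453125) depthcirc ((706.5020751953125, 21.61414337158203), 24.630474090576172)
 floor 39 [699.43516544  15.49917479 111.44910469] 104.51595788258521
 lower 369 ((706.1851196289062, 17.165634155273438), 30.102489471435547)
0 [437, -182.3, 130] [ 1.02  0.63 -1.02  2.05  0.72  0.87 -0.41]
0 [437, -182.3, 31] [ 0.88  0.77 -0.83  2.1   0.93  0.7  -0.58]
0 [705, 23, 250] [ 0.4   0.81 -0.99  1.3   0.67  1.37 -0.57]
0 [705, 23, 168] [ 0.39  0.88 -0.95  1.39  0.73  1.24 -0.61]
45 [437, -182.3, 130] [ 1.12  0.73 -1.2   2.04  0.84  0.98  0.26]
45 [437, -182.3, 31] [ 0.99  0.86 -1.01  2.09  1.05  0.83  0.11]
45 [705, 23, 250] [ 0.47  0.89 -1.18  1.3   0.81  1.46  0.14]
45 [705, 23, 168] [ 0.46  0.96 -1.12  1.38  0.86  1.33  0.1 ]
90 [437, -182.3, 130] [ 1.19  0.85 -1.37  2.04  0.96  1.12  0.94]
90 [437, -182.3, 31] [ 1.08  0.96 -1.17  2.09  1.15  0.98  0.82]
90 [705, 23, 250] [ 0.52  0.99 -1.37  1.3   0.96  1.56  0.85]
90 [705, 23, 168] [ 0.51  1.05 -1.29  1.38  1.    1.43  0.82]
135 [437, -182.3, 130] [ 1.22  0.94 -1.47  2.04  1.03  1.22  1.67]
135 [437, -182.3, 31] [ 1.15  1.09 -1.33  2.09  1.24  1.15  1.55]
135 [705, 23, 250] [ 0.53  1.03 -1.46  1.3   1.02  1.62  1.61]
135 [705, 23, 168] [ 0.54  1.12 -1.42  1.38  1.1   1.52  1.56]
```

Run:
```python
from workcell import *
import numpy as np,cv2
D=np.diag([1,-1,-1.])
movep([436.8,-182.3,120],D)
g=movel([436.8,-182.3,31],max_speed=90,guard=8);s=read_state();print(g,s['time'],s['eef_pos'],s['ft_force'])
clamp();s=read_state();print(s['finger_gap'],s['ft_force'],s['eef_pos'])
if 24<s['finger_gap']<28 and not g:
    movel([436.8,-182.3,240],max_speed=180);s=read_state();print(s['time'],s['finger_gap'],s['ft_force'],s['eef_pos'])
    c=camera('side');cv2.imwrite('pics/grip.png',cv2.resize(c['image'][60:260,180:440],(780,600)))
```

```text
False 12.65 [ 437.03772637 -182.38864006   31.40289297] [-0.18219153 -0.05816813  0.08353478]
24.561327210592562 [-1.51774029 -0.46814057  6.31483435] [ 436.90903018 -182.35901855   31.22762185]
14.5417 24.28478000814802 [-0.29724621  0.56534835 -1.13453354] [ 436.39950196 -182.23841865  239.18294879]
```

View pics/grip.png

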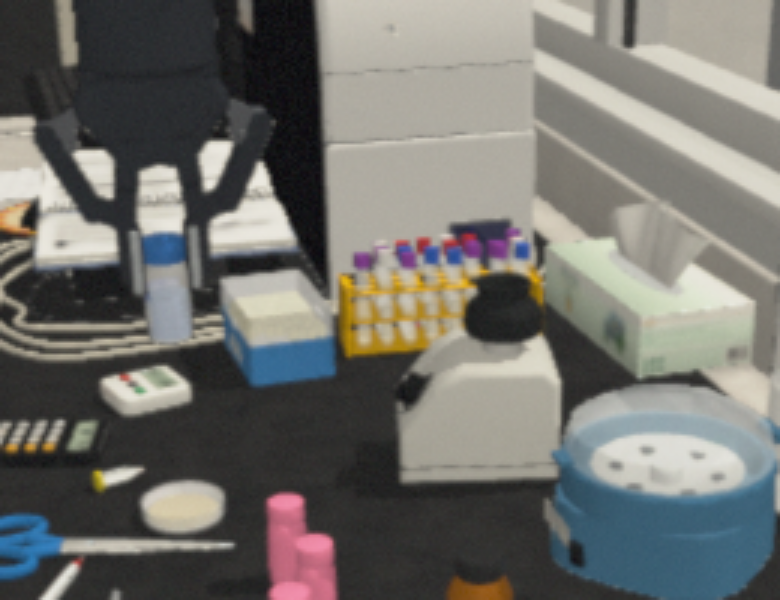

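The vial hangs upright between the pads at crop (168,290). Next: carry it to above the cup and lower with a guard.

Run:
```python
from workcell import *
import numpy as np,cv2
D=np.diag([1,-1,-1.]);X=[705.4,23.2]
movep(X+[240],D);movel(X+[192],max_speed=80);wait(.3)
s=read_state();f0=np.array(s['ft_force']);print(s['time'],s['eef_pos'],f0,s['finger_gap']);np.save('f0.npy',f0)
c=camera('side');cv2.imwrite('pics/over.png',cv2.resize(c['image'][90:240,260:460],(800,600)))
p=np.array(s['eef_pos'])
e=np.array(X+[192])-p
g=movel(X+[168.5],max_speed=12,guard=2.)
s=read_state();print(g,s['time'],s['eef_pos'],np.array(s['ft_force'])-f0)
```

```text
16.9167 [705.52160716  23.22945531 192.34159128] [-0.65008422  0.05589526  0.13362604] 24.551398623662646
True 18.425 [705.39816154  23.17553742 172.01548407] [ 1.92798455 -0.0095913   3.47864079]
```

View pics/over.png

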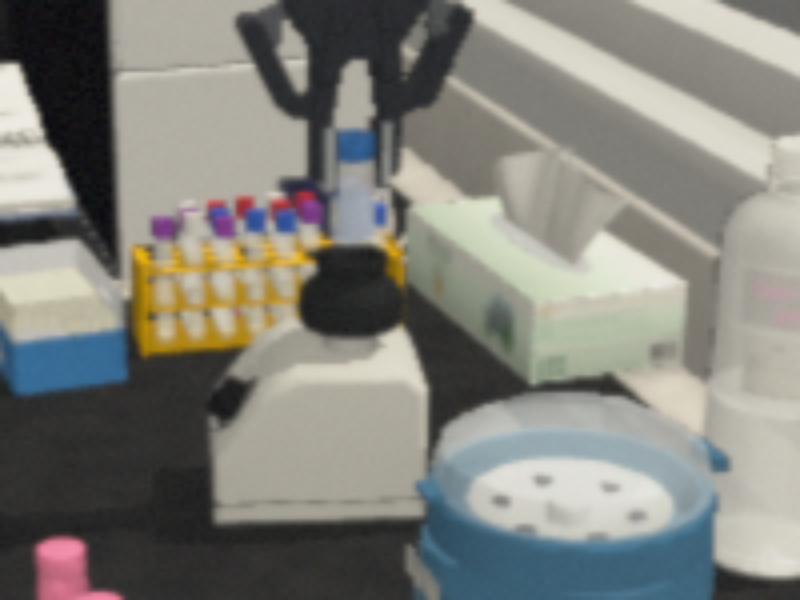

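Run:
```python
from workcell import *
import numpy as np
f0=np.load('f0.npy');X=[705.4,23.2]
for z in(171,170,169,168.3,167.6):
    movel(X+[z],max_speed=10);wait(.2);s=read_state();f=np.array(s['ft_force'])-f0;print(round(s['time'],2),z,np.round(s['eef_pos'],2),np.round(f,2),round(s['finger_gap'],2))
    if f[2]>6.9:break
```

```text
18.88 171 [705.45  23.19 171.07] [0.5  0.01 5.34] 24.66
19.32 170 [705.43  23.21 170.06] [ 1.   -0.79  5.26] 24.35
19.77 169 [705.45  23.24 169.17] [ 0.17 -0.85  6.31] 24.46
20.23 168.3 [705.44  23.22 168.53] [ 0.3  -0.84  5.68] 24.38
20.68 167.6 [705.45  23.24 167.89] [-0.63 -0.2   7.26] 24.39
```

Run:
```python
from workcell import *
from h import *
f0=np.load('f0.npy');F=[];Z=[]
for _ in range(25):
    wait(.04);s=read_state();F.append(s['ft_force']-f0);Z.append(s['eef_pos'][2])
print(s['time'],'F',np.mean(F,0),'sd',np.std(F,0)[2],'z',np.mean(Z))
cs=[camera('side') for _ in range(4)];c=cs[0];c['image']=np.mean([x['image'] for x in cs],0)
a=pickle.load(open('side0.pkl','rb'))
# dark head silhouette columns: bottom edge of bulge against white deck; left neck edge
A=a['image'].mean(2).astype(np.float32);B=c['image'].mean(2).astype(np.float32)
for box in((156,178,332,362),(160,176,332,345)):
    v0,v1,u0,u1=box;print('ncc shift',end=' ')
    T=A[v0:v1,u0:u1];M=cv2.matchTemplate(cv2.resize(B[v0-8:v1+10,u0-4:u1+4],None,fx=10,fy=10,interpolation=cv2.INTER_CUBIC),cv2.resize(T,None,fx=10,fy=10,interpolation=cv2.INTER_CUBIC),cv2.TM_CCOEFF_NORMED)
    _,m,_,l=cv2.minMaxLoc(M);print(l[0]/10-4,l[1]/10-8,m)
p=np.array([705,23,150.]);print('px per 4.5mm',proj(a,p-[0,0,4.5])-proj(a,p))
t=camera('top');t0=pickle.load(open('topavg.pkl','rb'))
V,U=np.mgrid[125:175,235:285];P=pts(t,U.ravel(),V.ravel());P0=pts(t0,U.ravel(),V.ravel());r=np.hypot(P0[:,0]-705,P0[:,1]-23.5)
k=(abs(P0[:,2]-153)<2)&(abs(P[:,2]-149)<6)&(r<24);print('rim dz top',k.sum(),np.median((P-P0)[k,2]) if k.any() else None)
im=np.hstack([cv2.resize(c['image'][110:235,290:390].astype(np.uint8),(400,500)),cv2.resize(t['image'][120:210,223:295],(400,500))]);cv2.imwrite('pics/press.png',im)
```

```text
21.7167 F [-0.40760409 -0.7606916   7.14960772] sd 0.5460266551264727 z 167.87584232143473
ncc shift 0.0 2.0999999999999996 0.9748512506484985
ncc shift 0.09999999999999964 2.0 0.9797741174697876
px per 4.5mm [-0.01980432  1.86626773]
rim dz top 0 None
```

View pics/press.png

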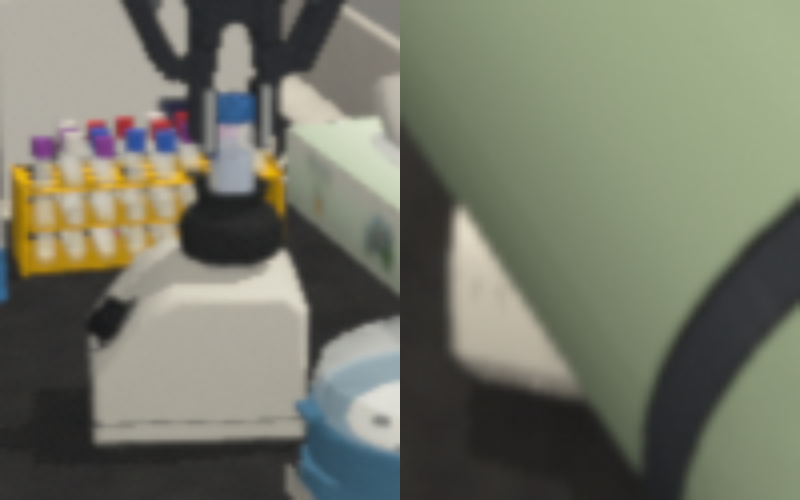

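Force (7.1 N), TCP drop (~4.4 mm) and image shift (~4.9 mm) agree on half travel, and the vial stands upright in the cup. Handing in.

```bash
python3 -c "
from workcell import *
finish_job();print(read_state()['time'])"
```

```text
the job is handed in; nothing more can be done
the job is handed in; nothing more can be done
```

I handed the job in at about 22 s, with the vial still gripped and the touch head held down about half its travel. No verdict was reported.

- **Dial:** I gripped the knob and turned it 1.1 rad clockwise. Afterwards most estimates of the pointer angle from the top camera lay between 1.35 and 1.43 rad; the index is at 1.35. The dial is only about 10 pixels wide there, so this is good to about ±0.1 rad. One check disagreed: the index mark appeared about 2 mm lower on the panel than the face centre predicted. If that were real, the pointer would be nearer 1.1–1.3. I judged it to be calibration error or blur and did not turn the dial again.
- **Vial:** I picked up the blue-capped clear vial, not a pink look-alike. I lowered it into the cup, and contact came about where the cup floor should be.
- **Press:** Three checks agree that the head is about half way down:
  - The mean force was 7.1 N, against about 7 N expected.
  - The arm moved down about 4.4 mm after contact.
  - The head's shift in the side camera image was about 4.9 mm.

In the last side-camera picture the vial stands upright in the cup. I never touched the two amber bottles or the petri dish, but I did not measure their positions again afterwards.

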